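Fit the comb busbar to a row of breakers

TASK

Take the grey six-tooth comb busbar out of the wooden block and fit it to the six breakers on the rail stand: work all six copper teeth into the terminal openings on top, each tooth into its own breaker, and press the bar fully home so that it sits flat on the breakers from end to end, then let go. Ease it down slowly, feeling your way, and never press or knock it against the breakers with more than about 30 N; leave the blue comb and the other things on the bench where they are.

Things in the scene. Friction and masses are not known exactly. Their poses are not given: they have to be found in the camera images.
- comb_mid (a point): centre of the bar of the grey comb busbar to be fitted (about 0.12 kg): a plastic bar 104 mm long (y), 9 mm thick (x), 20 mm tall (z). From its underside hang six copper teeth 12 mm long, 5 mm wide along y, 3 mm thick, 17.5 mm apart, evenly about the middle. They start in a groove of the wooden block, the bar's underside on the block's top, 30 mm up; it lifts straight out
- comb_left (a point): the grey comb's +y end: middle of the end edge of the bar's underside, 52 mm from comb_mid along the bar and 10 mm below it (12 mm above the tooth tips)
- comb_right (a point): the same point at the grey comb's -y end
- stand: fixed rail stand: foot plate 110 x 190 mm, two uprights, steel rail along y; origin on the bench at the foot plate's centre. On the rail, side by side, six light-grey breakers 17.5 mm wide each, terminal openings up, black toggles to +x (26 mm further out, 20 to 65 mm below the top). Their flat top is 115 mm above the bench, the row 105 mm long along y and 44 mm deep there
- rail_mid (a point): point level with the breakers' flat top, above the rail's middle: x = 0, y = 0 of the stand, 115 mm up, axes as the stand's. The openings lie in a line along y at x = 0 of this point. The row was clipped on by hand: it is square and does not slide, but its middle is anywhere up to 10 mm from this point along y, either way, to be found by feel or by eye
- rail_left (a point): 80 mm from rail_mid along +y. The six openings in the breakers' top, one per breaker, are 17.5 mm apart, each 6.8 mm wide along the row (those edges bevelled by 1 mm), 7 mm front to back, 13 mm deep. At each end of the row stands a blank darker-grey spacer 9 mm wide, as high as the breakers, without an opening, so the comb goes in at one place only
- rail_right (a point): 80 mm from rail_mid along -y. In each opening two sprung contact leaves grip the tooth from about 5 mm depth on: pushing the comb in takes about 5 to 12 N in all, then the force climbs steeply as the bar's underside meets the breakers' top. Breakers and stand are stiff: touch down at 5 to 8 mm/s and stop on a small force
- block: fixed wooden block 135 x 130 mm, 30 mm high, with two open grooves along its y axis at x = +38 and -38 mm, each holding one comb busbar; origin on the bench at its centre
- blue_comb_mid (a point): centre of the bar of another comb busbar, blue, with four teeth, 69 mm long, else like the grey one, in the other groove; to be left alone
- lamp_mid (a point): teal pilot lamp 31 mm wide and 48 mm tall standing on the bench; point 20 mm above the bench on its axis; to be left alone
- spare_mid (a point): spare breaker 85 x 70 mm lying on its side, 17.5 mm thick; point half-way up; to be left alone
- driver_mid (a point): orange screwdriver 190 mm long lying along its x axis; point at the middle of its length, 13 mm up; to be left alone
Mind the look-alikes: they are no part of the job. What is shaped like the stand but purple or red is not meant.

How it is judged:
By the outcome, as a careful person would: the job done as asked, in the order asked, and still so for the second after the job is handed in, with the robot touching nothing.
It also fails if it takes over 72 s, if anything falls off the work surface, if the arm or the gripper's body presses on something with over 40 N, if the wrist force passes 120 N, or if a joint passes its speed limit or range.

ROBOT

A 7-joint arm with a two-finger parallel gripper is mounted at the origin on the work surface. World frame = base frame: x ahead of the robot, y to its left, z up, the work surface at z = 0. Lengths are in m, angles in rad, forces in N, time in s.
With the tool pointing down it reaches from about 0.425 to 0.925 m from the base axis. Payload 6.8 kg.
Tool frame: the origin (TCP) lies on the mounting face of the last link; the fingertips stand 173 mm ahead of it and the grasp point (between the pads) lies 155 mm ahead of it (grip_point_offset is the distance from the TCP to the grasp point, in m); x points along the fingers, z is the direction in which the jaws open and shut, and the axes are right-handed (so a half turn about x gives the same grasp; the last joint's range is limited). The gripper opens to 85 mm and grips with 20 to 120 N. Pads are 22 mm wide; open, the fingers measure 114 mm over their backs; the gripper's body (76 mm by 85 mm) begins 54 mm behind the grasp point. The pads swing forward as they close: fully open they stand 13 mm farther back than shut.
Start: joints at [-1.262, 0.477, 0.022, 1.555, -0.011, 1.109, -0.083], TCP at [0.273, 0.617, 0.405] pointing down, gripper open.
Joint ranges: [-2.96, 2.96], [-0.34, 2.1], [-1.41, 1.46], [0.24, 2.44], [-1.37, 4.51], [0.17, 1.92], [-2.96, 2.96]. Speed limits (rad/s): [2.39, 2.39, 3.14, 3.14, 3.14, 3.14, 3.14].

INTERFACE

Orientations are given as a rotation vector (axis times angle).
In Python, from bench import * gives the robot as it stands. The module is installed in compiled form; this text tells all that it offers.
- The arm moves only by the tool servo_tool, never from a script. Its argument "motion" is a list of rows, each a list of 5 numbers: the shift along the tool's x, y, z in m, then the turn about the tool's x in degrees, then the gripper command: -1 is fully open, 1 is shut, values between are in proportion. In form: [[dx, dy, dz, turn, fingers], ...]. A call has 1 to 8 rows; each row is the pose to reach, as a shift and turn from the pose measured when the call began, along the tool's axes at that moment; what a row does not reach only later rows make up. A row lasts 1/10 s, in which the tool goes at most 50 mm and 8.59 degrees, less where a joint would pass 70% of its speed; a pose out of reach is approached as far as the arm can. A call with a gripper value outside its range is refused whole. The fingers move at their own pace and stop on an object; "force" is the grip in N (left out, the last holds). Time passes only in rows, so rows that repeat a pose let the fingers close. It gives the time, the measured TCP pose, the force and the opening at its end, in the units of the state.
- get_obs(): the state, without advancing time (a new reading comes with each control period).
- grab_frame(name): name is "side" or "top"; returns the picture (384x512x3 uint8, red, green, blue); there is no depth.
- camera_params(name): a dict with "mtx" (3x3 intrinsics, pixels), "D" ([k1, k2, p1, p2, k3] as OpenCV has them; the pictures are not rectified), "world_to_cam" (4x4, takes a point from world to camera coordinates). Camera axes: x right, y down, z forward; pixel columns grow to the right and rows downward; lengths in m; the calibration is good to about 2 mm. A picture is of the moment at which its call begins. camera_params takes no time and is no camera call.
- hand_in(): hands the job in, once; it reports no verdict.
The state is a dict: "clock": time; "joints": joint angles; "qvel": joint speeds; "tau": joint torques, N m; "tcp_pos": TCP position; "orientation": TCP orientation; "contact_force": force on the tool from outside, world axes, zero at the start; "moment": the same for the moment, N m; "grip_width": finger opening in m.
Only numpy, scipy, OpenCV 4.12 (cv2) and the standard library are available. Lean on these libraries where they do the work, as an engineer would, in place of code of your own. Each camera call takes 0.05 s, during which the arm holds its last target. There are 200 camera calls.

## Working session

There is one attempt and no reset: what is moved stays moved. The work goes in short steps, Python scripts to look and compute and a tool call to move; the robot and the scene stay as the last step left them, time stands still between calls to the robot, and variables do not carry over. Pictures are saved under pics/ and viewed, about 8 in all and at most 12, crops included, and the job is handed in when it is done.

Besides the shell and the picture viewer there is one more tool, called by a JSON object that holds its "fn" and its "kwargs", one argument or row to a line. servo_tool: Moves the arm, as the interface text tells. Its arguments: {"type":"object","properties":{"motion":{"type":"array","items":{"type":"array","items":{"type":"number"}}},"force":{"type":"number"}},"required":["motion"]}

```bash
mkdir -p pics; cat > h.py <<'E'
from bench import *
import numpy as np, cv2
from scipy.spatial.transform import Rotation as R
def snap(n,f,crop=None,s=1):
    im=grab_frame(n)[:,:,::-1]; cv2.imwrite('pics/raw_'+f,im)
    if crop: im=im[crop[1]:crop[3],crop[0]:crop[2]]
    im=cv2.resize(im,None,fx=s,fy=s,interpolation=cv2.INTER_CUBIC); cv2.imwrite('pics/'+f,im)
def back(n,uv,z):
    "pixels -> world points on plane height z"
    p=camera_params(n);M=np.array(p['world_to_cam']);uv=np.array(uv,float).reshape(-1,1,2)
    d=cv2.undistortPoints(uv,np.array(p['mtx']),np.array(p['D'])).reshape(-1,2)
    d=np.c_[d,np.ones(len(d))]@M[:3,:3]; c=-M[:3,:3].T@M[:3,3]
    return c+d*((np.broadcast_to(z,len(d))-c[2])/d[:,2])[:,None]
def proj(n,P):
    p=camera_params(n);M=np.array(p['world_to_cam'])
    return cv2.projectPoints(np.array(P,float).reshape(-1,1,3),cv2.Rodrigues(M[:3,:3])[0],M[:3,3],np.array(p['mtx']),np.array(p['D']))[0].reshape(-1,2)
def tool(): 
    o=get_obs(); return o,R.from_rotvec(o['orientation']).as_matrix()
E
python3 - <<'E'
from h import *
np.set_printoptions(precision=4,suppress=True)
o,r=tool();print(o['tcp_pos'],r,o['grip_width'],o['clock'])
for n in('top','side'):
    snap(n,n+'0.png',None,1.5);M=np.array(camera_params(n)['world_to_cam']);print(n,-M[:3,:3].T@M[:3,3],M[:3,:3])
E
```

```text
[0.2731 0.617  0.4037] [[-0.0006 -0.9144  0.4048]
 [-0.0017  0.4048  0.9144]
 [-1.     -0.0002 -0.0018]] 0.08543000589927799 0.0
top [0.3241 0.0024 1.1895] [[ 0.0127 -0.9998  0.014 ]
 [-0.9856 -0.0149 -0.1687]
 [ 0.1688 -0.0116 -0.9856]]
side [ 0.0216 -0.7858  0.6554] [[ 0.8617 -0.5071  0.0147]
 [-0.2511 -0.4515 -0.8562]
 [ 0.4409  0.7341 -0.5165]]
```

View pics/top0.png

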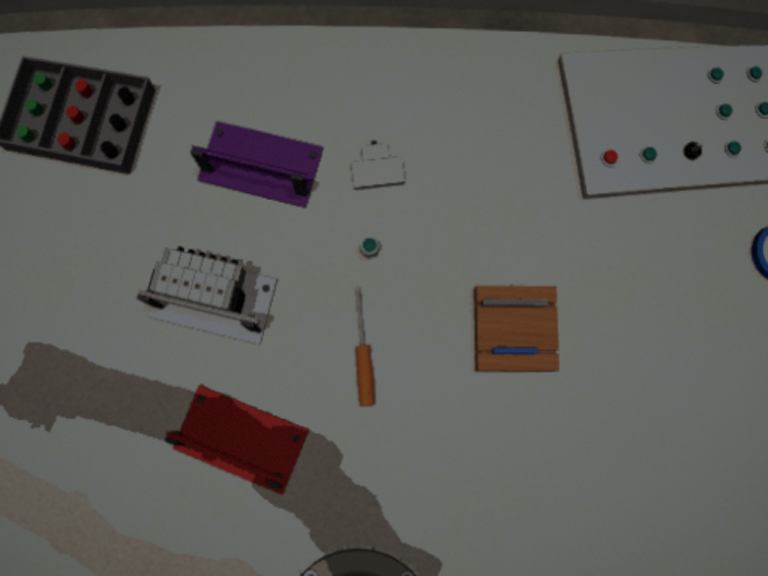

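View pics/side0.png

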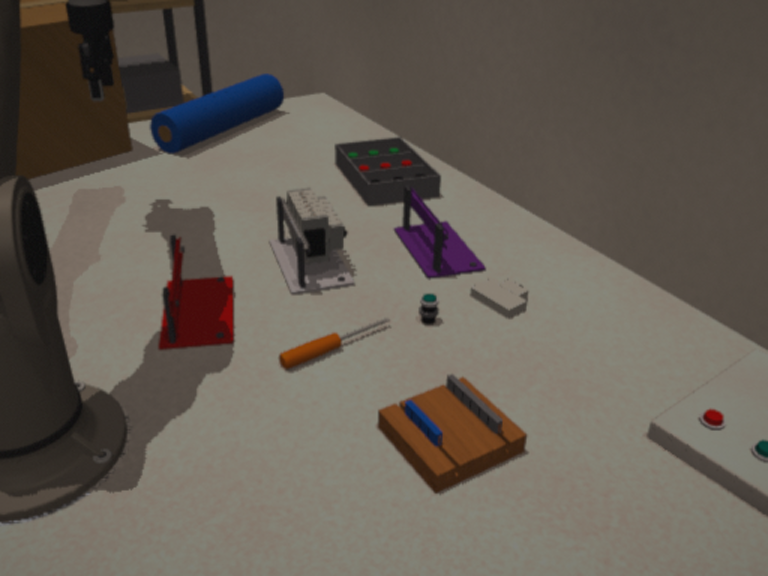

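Top view (384x512 px scaled by 1.5): the grey comb is at (516,302) in the wooden block, with the blue one at (515,351). The stand-like things are white with breakers (205,290), purple (260,165) and red (240,440). Only the first carries the light-grey breakers, so it is the one meant. I'll confirm both in an enlarged crop.

```bash
python3 - <<'E'
import cv2,numpy as np
t=cv2.imread('pics/raw_top0.png')
a=cv2.resize(t[155:235,85:192],None,fx=7.4,fy=7.4,interpolation=cv2.INTER_CUBIC)[:592]
cv2.imwrite('pics/stand1.png',a)
b=cv2.resize(t[185:255,310:380],None,fx=8,fy=8,interpolation=cv2.INTER_CUBIC)
cv2.imwrite('pics/comb1.png',b)
E
```

```text
(no output)
```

View pics/stand1.png

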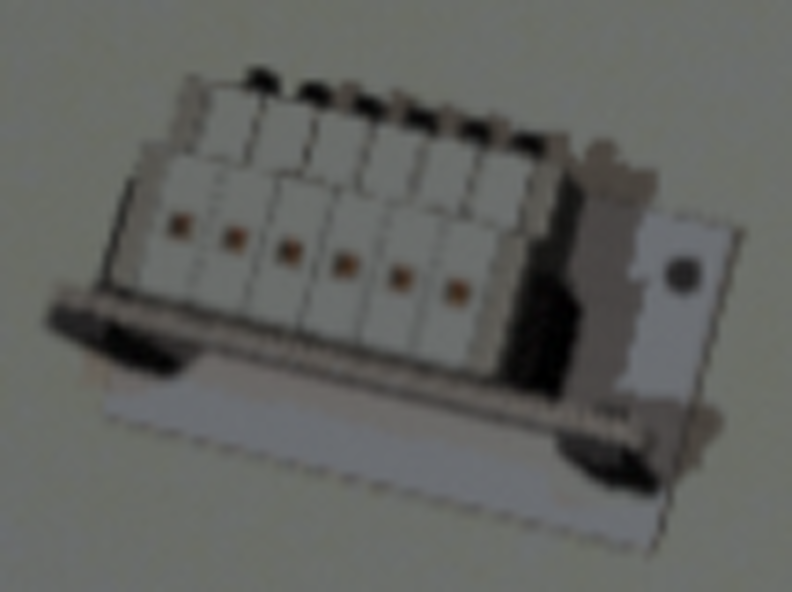

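View pics/comb1.png

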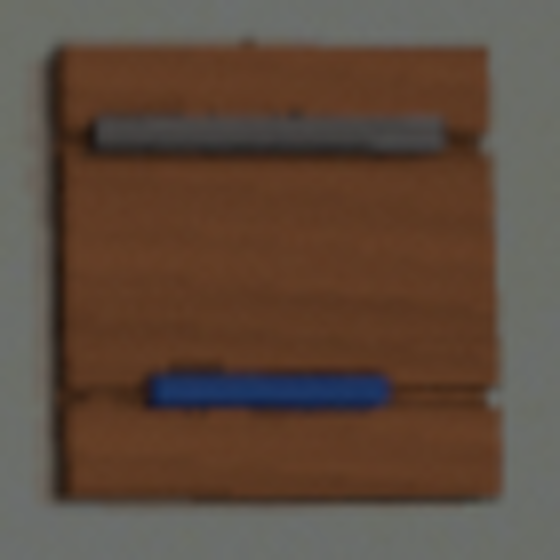

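Crops: six terminal openings run from (180,226) to (457,292) in the stand crop, with darker spacers at both ends. The grey comb's bar runs from (93,132) to (445,135) in the comb crop. Both fit the description. Measuring next.

```bash
python3 - <<'E'
from h import *
np.set_printoptions(precision=4,suppress=True)
t=cv2.imread('pics/raw_top0.png').astype(float)
op=(np.array([[180,226],[235,239],[290,252],[345,265],[400,279],[457,292]])+.5)/7.4-.5+[85,155]
sat=t[:,:,2]-t[:,:,0]
P=[]
for u,v in op:
    x0,y0=int(round(u)),int(round(v));w=np.clip(sat[y0-3:y0+4,x0-3:x0+4]-8,0,None)
    yy,xx=np.mgrid[y0-3:y0+4,x0-3:x0+4];P.append([(w*xx).sum()/w.sum(),(w*yy).sum()/w.sum()])
P=np.array(P);print(op-P)
for z in(.115,.111):
    W=back('top',P,z);print(z,W,W.mean(0));d=W[0]-W[-1];print('len',np.linalg.norm(d),'dir',np.degrees(np.arctan2(d[1],d[0])), np.degrees(np.arctan2(*np.polyfit(W[:,1],W[:,0],1)[:1],1)))
e=(np.array([[93,119],[93,146],[445,119],[445,146],[149,391],[389,391]])+.5)/8-.5+[310,185]
W=back('top',e,.05);print('comb',W,W[:4].mean(0),np.linalg.norm(W[0]-W[2]),np.linalg.norm(W[5]-W[4]))
bl=(np.array([[65,45],[487,47],[500,496],[65,496]])+.5)/8-.5+[310,185]
W=back('top',bl,.03);print('block',W,W.mean(0),[np.linalg.norm(W[i]-W[i-1]) for i in range(4)])
# overlay in side view for check
s=cv2.imread('pics/raw_side0.png')
im=cv2.resize(s,None,fx=4,fy=4,interpolation=cv2.INTER_CUBIC)
cv2.imwrite('pics/side_st.png',np.hstack([im[460:800,700:1000],im[980:1320,1150:1450]]))
E
```

```text
[[-0.4773  0.1389]
 [-0.3664  0.0401]
 [-0.4063 -0.0414]
 [-0.3316 -0.132 ]
 [-0.4466  0.0089]
 [-0.2051 -0.099 ]]
0.115 [[0.5197 0.2955 0.115 ]
 [0.5158 0.2786 0.115 ]
 [0.5119 0.2615 0.115 ]
 [0.508  0.2447 0.115 ]
 [0.5043 0.2276 0.115 ]
 [0.5004 0.2108 0.115 ]] [0.51   0.2531 0.115 ]
len 0.08685689550440953 dir 77.16281384913073 12.796669055352178
0.111 [[0.5204 0.2966 0.111 ]
 [0.5165 0.2796 0.111 ]
 [0.5126 0.2625 0.111 ]
 [0.5087 0.2456 0.111 ]
 [0.505  0.2285 0.111 ]
 [0.5011 0.2116 0.111 ]] [0.5107 0.254  0.111 ]
len 0.0871802418983791 dir 77.16281384913074 12.796669055352218
comb [[ 0.5047 -0.1841  0.05  ]
 [ 0.4967 -0.184   0.05  ]
 [ 0.5061 -0.2888  0.05  ]
 [ 0.4981 -0.2886  0.05  ]
 [ 0.4254 -0.1996  0.05  ]
 [ 0.4259 -0.2702  0.05  ]] [ 0.5014 -0.2363  0.05  ] 0.1047054191647852 0.070623187349291
block [[ 0.53   -0.1792  0.03  ]
 [ 0.5313 -0.3074  0.03  ]
 [ 0.3968 -0.308   0.03  ]
 [ 0.3961 -0.178   0.03  ]] [ 0.4636 -0.2432  0.03  ] [np.float64(0.13386672498994057), np.float64(0.128197165800875), np.float64(0.13450159997002292), np.float64(0.12995771231300227)]
```

View pics/side_st.png

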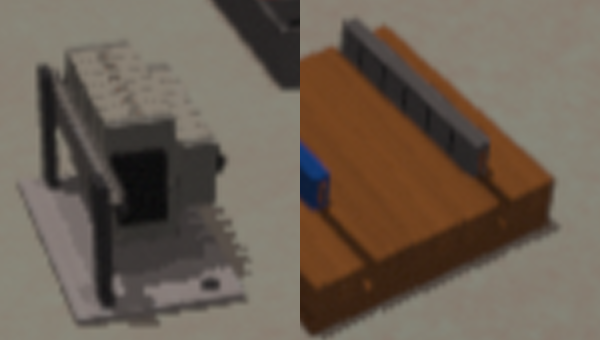

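Both agree with the sizes given: row pitch 87 mm over 5, bar 104.7 mm, block 134 x 129 mm. Next I'll work out the moves.

```bash
cat >> h.py <<'E'
def rel(P,head=None):
    "TCP target world, tool-z heading deg -> tool shifts (mm), turn"
    o,r=tool(); d=r.T@(np.array(P)-o['tcp_pos'])*1e3
    h=np.degrees(np.arctan2(r[1,2],r[0,2]))
    t=0 if head is None else (h-head+180)%360-180
    print('t',round(o['clock'],2),'tcp',np.round(o['tcp_pos'],4),'head',round(h,2),'tiltaxis',np.round(r[:,0],4),'shift mm',np.round(d,2),'turn',round(t,2),'F',np.round(o['contact_force'],1),'M',np.round(o['moment'],2),'w',round(o['grip_width'],4),'q',np.round(o['joints'],2))
E
python3 - <<'E'
from h import *
rel([.53,.25,.40],0.65); rel([.5014,-.2363,.28],.65)
E
```

```text
t 0.1 tcp [0.2731 0.617  0.4038] head 66.12 tiltaxis [-5.0e-04 -1.5e-03 -1.0e+00] shift mm [   4.26 -383.42 -231.62] turn 65.47 F [ 0.1 -0.2 -0. ] M [0.02 0.01 0.03] w 0.0856 q [-1.26  0.48  0.02  1.56 -0.01  1.11 -0.08]
t 0.1 tcp [0.2731 0.617  0.4038] head 66.12 tiltaxis [-5.0e-04 -1.5e-03 -1.0e+00] shift mm [ 125.03 -554.09 -687.69] turn 65.47 F [ 0.1 -0.2 -0. ] M [0.02 0.01 0.03] w 0.0856 q [-1.26  0.48  0.02  1.56 -0.01  1.11 -0.08]
```

{"fn": "servo_tool", "kwargs": {
  "motion": [
    [0,-0.04,-0.025,6,-1],
    [0.001,-0.08,-0.05,14,-1],
    [0.002,-0.12,-0.072,22,-1],
    [0.003,-0.16,-0.097,30,-1],
    [0.004,-0.2,-0.12,38,-1],
    [0.004,-0.24,-0.145,46,-1],
    [0.004,-0.28,-0.17,54,-1],
    [0.004,-0.32,-0.195,62,-1]
  ]
}}

```text
clock: 0.9
tcp_pos: [0.4875, 0.3073, 0.4]
orientation: [-0.053, 1.571, 0.051]
contact_force: [1.4, 1.7, 0.5]
grip_width: 0.0855
```

```bash
python3 -c "
from h import *
rel([.53,.0,.38],0.65); rel([.5014,-.2363,.28],.65)"
```

```text
t 0.9 tcp [0.4875 0.3073 0.4   ] head 3.8 tiltaxis [-9.0e-04 -1.7e-03 -1.0e+00] shift mm [  20.48 -309.44   22.1 ] turn 3.15 F [1.4 1.7 0.5] M [ 0.02 -0.04  0.01] w 0.0855 q [-0.95  0.33  0.35  1.82 -0.13  1.02 -0.48]
t 0.9 tcp [0.4875 0.3073 0.4   ] head 3.8 tiltaxis [-9.0e-04 -1.7e-03 -1.0e+00] shift mm [ 120.91 -543.16  -22.  ] turn 3.15 F [1.4 1.7 0.5] M [ 0.02 -0.04  0.01] w 0.0855 q [-0.95  0.33  0.35  1.82 -0.13  1.02 -0.48]
```

{"fn": "servo_tool", "kwargs": {
  "motion": [
    [0,-0.045,0.003,1,-1],
    [0,-0.09,0.004,2,-1],
    [0.01,-0.135,0.004,3,-1],
    [0.02,-0.18,0.002,3.15,-1],
    [0.03,-0.225,0,3.15,-1],
    [0.04,-0.27,-0.003,3.15,-1],
    [0.05,-0.315,-0.006,3.15,-1],
    [0.06,-0.36,-0.01,3.15,-1]
  ]
}}

```text
clock: 1.7
tcp_pos: [0.5009, -0.0543, 0.3402]
orientation: [-0.01, 1.572, 0.008]
contact_force: [1.4, -0.0, 0.5]
grip_width: 0.0854
```

{"fn": "servo_tool", "kwargs": {
  "motion": [
    [0.005,-0.045,-0.002,0,-1],
    [0.02,-0.09,-0.005,0,-1],
    [0.04,-0.135,-0.007,0,-1],
    [0.05,-0.165,-0.01,0,-1],
    [0.06,-0.18,-0.012,0,-1],
    [0.06,-0.183,-0.012,0,-1],
    [0.06,-0.183,-0.012,0,-1]
  ]
}}

```text
clock: 2.4
tcp_pos: [0.4909, -0.2374, 0.2804]
orientation: [-0.01, 1.572, 0.008]
contact_force: [-0.3, 0.0, 0.7]
grip_width: 0.0853
```

```bash
python3 -c "
from h import *
rel([.5014,-.2363,.208],.65)"
```

```text
t 2.4 tcp [ 0.4909 -0.2374  0.2804] head 0.63 tiltaxis [-0.0015 -0.0012 -1.    ] shift mm [72.37  1.12 10.6 ] turn -0.02 F [-0.3  0.   0.7] M [ 0.02 -0.01  0.02] w 0.0853 q [-0.05  0.46  0.49  2.   -0.31  0.75  0.64]
```

{"fn": "servo_tool", "kwargs": {
  "motion": [
    [0.02,0.001,0.0108,0,-1],
    [0.04,0.001,0.0108,0,-1],
    [0.055,0.001,0.0108,0,-1],
    [0.065,0.001,0.0108,0,-0.5],
    [0.07,0.001,0.0108,0,0],
    [0.073,0.001,0.0108,0,0.3],
    [0.073,0.001,0.0108,0,0.5],
    [0.073,0.001,0.0108,0,0.6]
  ],
  "force": 40
}}

```text
clock: 3.2
tcp_pos: [0.5018, -0.2366, 0.2079]
orientation: [-0.01, 1.571, 0.007]
contact_force: [-0.5, 0.5, 0.9]
grip_width: 0.0172
```

{"fn": "servo_tool", "kwargs": {
  "motion": [
    [0,0,0,0,0.7],
    [0,0,0,0,0.75],
    [0,0,0,0,0.8],
    [0,0,0,0,0.85],
    [0,0,0,0,0.9],
    [0,0,0,0,1],
    [0,0,0,0,1],
    [0,0,0,0,1]
  ],
  "force": 40
}}

```text
clock: 4.0
tcp_pos: [0.502, -0.2368, 0.2084]
orientation: [-0.01, 1.571, 0.007]
contact_force: [-0.4, 0.5, 5.6]
grip_width: 0.0077
```

```bash
python3 -c "
from h import *
rel([.5014,-.2363,.208],.65)"
```

```text
t 4.0 tcp [ 0.502  -0.2368  0.2084] head 0.61 tiltaxis [ 1.0e-04 -1.6e-03 -1.0e+00] shift mm [ 0.4   0.46 -0.55] turn -0.04 F [-0.4  0.5  5.6] M [0.1  0.2  0.01] w 0.0077 q [ 0.01  0.59  0.41  2.01 -0.39  0.62  0.69]
```

{"fn": "servo_tool", "kwargs": {
  "motion": [
    [0,0,0,0,1],
    [0,0,0,0,1],
    [-0.003,0,0,0,1],
    [-0.008,0,0,0,1],
    [-0.015,0,0,0,1],
    [-0.025,0,0,0,1],
    [-0.04,0,0,0,1],
    [-0.06,0,0,0,1]
  ],
  "force": 90
}}

```text
clock: 4.8
tcp_pos: [0.5017, -0.2366, 0.2694]
orientation: [-0.009, 1.572, 0.007]
contact_force: [-0.2, 0.2, -1.3]
grip_width: 0.0066
```

```bash
python3 - <<'E'
from h import *
rel([.5102,.2535,.36],-12.82)
snap('side','s2.png',(240,180,400,320),5)
E
```

```text
t 4.8 tcp [ 0.5017 -0.2366  0.2694] head 0.61 tiltaxis [-7.0e-04 -1.4e-03 -1.0e+00] shift mm [-91.28 489.84  13.61] turn 13.43 F [-0.2  0.2 -1.3] M [ 0.03 -0.04  0.  ] w 0.0066 q [-0.04  0.49  0.48  1.99 -0.32  0.74  0.64]
```

View pics/s2.png

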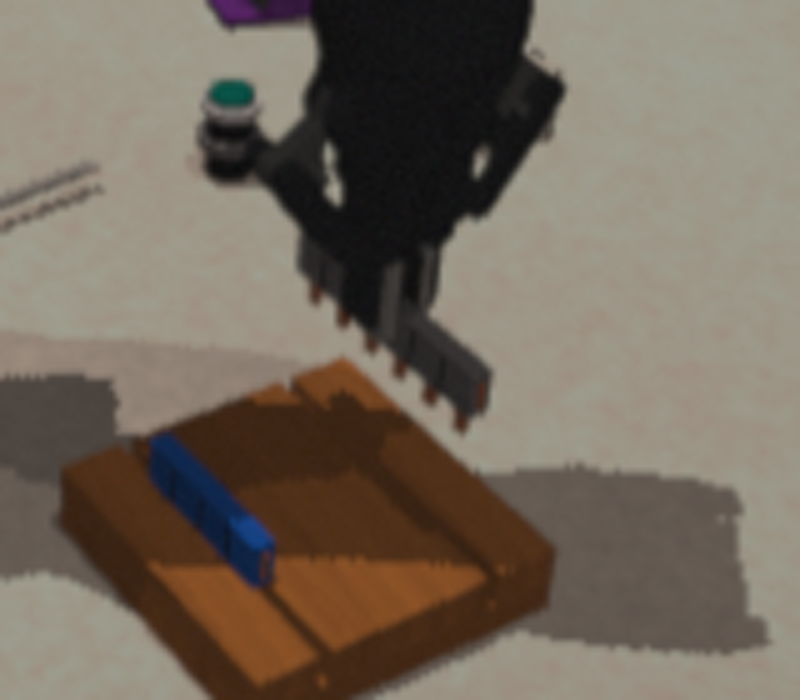

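The comb is held level, teeth down, tips around (315,295)–(460,425). The blue comb is untouched. I'll move over the stand.

{"fn": "servo_tool", "kwargs": {
  "motion": [
    [-0.02,0.02,0,0,1],
    [-0.05,0.06,0,1,1],
    [-0.08,0.1,0,3,1],
    [-0.095,0.14,0.005,5,1],
    [-0.095,0.185,0.01,7,1],
    [-0.095,0.23,0.013,9,1],
    [-0.095,0.275,0.014,11,1],
    [-0.095,0.32,0.014,13.4,1]
  ]
}}

```text
clock: 5.65
tcp_pos: [0.5129, 0.0846, 0.3678]
orientation: [0.176, 1.558, -0.178]
contact_force: [0.7, 0.2, -1.5]
grip_width: 0.0065
```

```bash
python3 -c "
from h import *
rel([.5108,.2529,.35],-12.84)"
```

```text
t 5.65 tcp [0.5129 0.0846 0.3678] head -12.93 tiltaxis [ 0.0057 -0.0021 -1.    ] shift mm [ 17.44 163.6  -39.84] turn -0.09 F [ 0.7  0.2 -1.5] M [-0.   -0.06 -0.03] w 0.0065 q [-0.72  0.28  0.52  1.99 -0.18  0.9  -0.33]
```

{"fn": "servo_tool", "kwargs": {
  "motion": [
    [0,0.035,-0.008,0,1],
    [0,0.075,-0.018,0,1],
    [0,0.115,-0.028,0,1],
    [0,0.145,-0.036,0,1],
    [0,0.16,-0.039,0,1],
    [0.005,0.1636,-0.0398,0,1],
    [0.01,0.1636,-0.0398,0,1],
    [0.017,0.1636,-0.0398,0,1]
  ]
}}

```text
clock: 6.45
tcp_pos: [0.5112, 0.2507, 0.3501]
orientation: [0.178, 1.557, -0.181]
contact_force: [-1.0, -0.6, -0.8]
grip_width: 0.0062
```

{"fn": "servo_tool", "kwargs": {
  "motion": [
    [0,0,0,0,1],
    [0,0,0,0,1]
  ]
}}

```text
clock: 6.65
tcp_pos: [0.5115, 0.2489, 0.3498]
orientation: [0.179, 1.557, -0.184]
contact_force: [-0.3, -0.1, -1.2]
grip_width: 0.0063
```

```bash
python3 - <<'E'
from h import *
rel([.5108,.2529,.315],-12.84)
snap('side','s3.png',(165,105,245,185),7)
snap('top','t3.png',(85,155,192,235),7.4)
a=cv2.imread('pics/s3.png')
P=[]
import numpy as np
E
```

```text
t 6.65 tcp [0.5115 0.2489 0.3498] head -13.24 tiltaxis [ 0.0053 -0.0039 -1.    ] shift mm [34.81  3.86 -1.81] turn -0.4 F [-0.3 -0.1 -1.2] M [-0.    0.01  0.05] w 0.0063 q [-0.92  0.39  0.45  1.89 -0.2   0.9  -0.6 ]
```

View pics/s3.png

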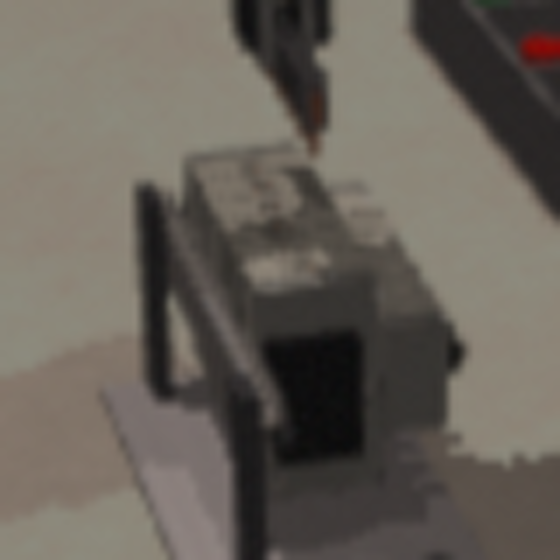

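{"fn": "servo_tool", "kwargs": {
  "motion": [
    [0.008,0.0015,-0.0008,-0.2,1],
    [0.018,0.003,-0.0015,-0.4,1],
    [0.026,0.0039,-0.0018,-0.4,1],
    [0.031,0.0039,-0.0018,-0.4,1],
    [0.034,0.0039,-0.0018,-0.4,1],
    [0.0348,0.0039,-0.0018,-0.4,1],
    [0.0348,0.0039,-0.0018,-0.4,1],
    [0.0348,0.0039,-0.0018,-0.4,1]
  ]
}}

```text
clock: 7.55
tcp_pos: [0.511, 0.2539, 0.3158]
orientation: [0.174, 1.557, -0.176]
contact_force: [0.1, -0.4, -1.3]
grip_width: 0.0065
```

```bash
python3 - <<'E'
from h import *
rel([.5108,.2529,.309],-12.84)
snap('side','s4.png',(170,110,235,165),6)
snap('top','t4.png',(90,155,180,220),6)
a=cv2.imread('pics/s4.png');b=cv2.imread('pics/t4.png')
o=np.zeros((390+330,540,3),np.uint8)[:600]
c=np.zeros((390,930,3),np.uint8);c[:330,:390]=a;c[:,390:]=b
cv2.imwrite('pics/c4.png',cv2.resize(c,(800,335)))
E
```

```text
t 7.55 tcp [0.511  0.2539 0.3158] head -12.78 tiltaxis [ 0.0066 -0.0026 -1.    ] shift mm [ 6.78 -1.04 -0.04] turn 0.06 F [ 0.1 -0.4 -1.3] M [-0.04  0.05 -0.  ] w 0.0065 q [-0.91  0.43  0.43  1.92 -0.23  0.84 -0.58]
```

View pics/c4.png

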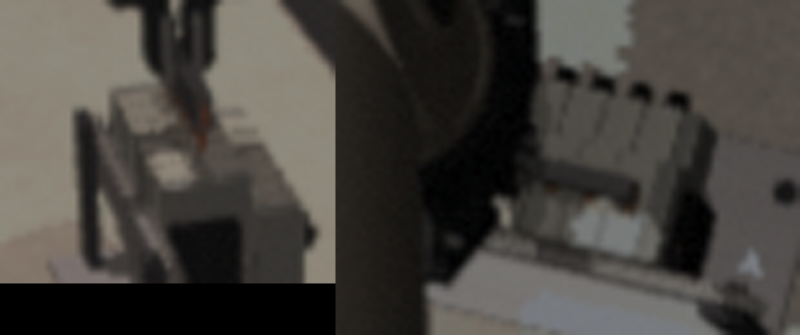

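```bash
python3 - <<'E'
from h import *
t=cv2.imread('pics/raw_t4.png');S=22;x0,y0,x1,y1=126,178,160,204
im=cv2.resize(t[y0:y1,x0:x1],None,fx=S,fy=S,interpolation=cv2.INTER_CUBIC)
im=np.clip(im.astype(float)*1.8,0,255).astype(np.uint8)
o,r=tool();p=np.array(o['tcp_pos'])
def B(y,X,z): return p+r@np.array([X,.0005+y,-.0006+z])
def px(P): return ((proj('top',P)-[x0,y0]+.5)*S-.5).astype(int)
c=[B(y,X,z) for X in(.1584,.1784) for y,z in((-.052,.0045),(-.052,-.0045),(0.0,-.0045),(0.0,.0045))]
q=px(c)
for k in(0,4): cv2.polylines(im,[q[k:k+4].reshape(-1,1,2)],True,(0,255,0) if k==0 else (0,255,255),1)
tips=px([B(-.04375+.0175*i,.1904,0) for i in range(3)])
for a in tips: cv2.circle(im,tuple(map(int,a)),3,(0,0,255),-1)
cv2.imwrite('pics/w4.png',im);print(q.tolist(),im.shape)
E
```

```text
[[468, 252], [444, 342], [-67, 217], [-42, 128], [506, 287], [482, 375], [-20, 252], [4, 164]] (572, 748, 3)
```

View pics/w4.png

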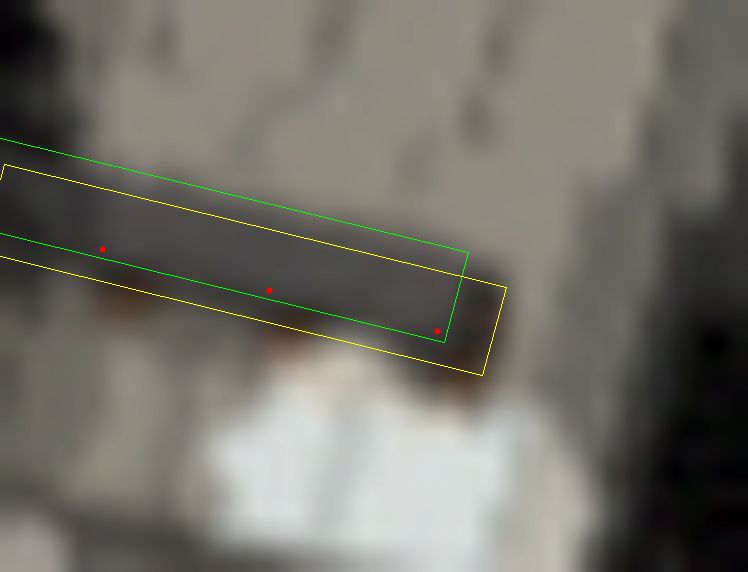

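Eight-plus-one pictures so far. The predicted outline (yellow, green) matches the bar end at about (495,330) within ~0.5 raw px. I'll descend with a small correction.

{"fn": "servo_tool", "kwargs": {
  "motion": [
    [0.001,-0.0006,-0.0003,0,1],
    [0.002,-0.0006,-0.0003,0,1],
    [0.003,-0.0006,-0.0003,0,1],
    [0.004,-0.0006,-0.0003,0,1],
    [0.005,-0.0006,-0.0003,0,1],
    [0.006,-0.0006,-0.0003,0,1],
    [0.0065,-0.0006,-0.0003,0,1],
    [0.007,-0.0006,-0.0003,0,1]
  ]
}}

```text
clock: 8.45
tcp_pos: [0.5106, 0.2534, 0.3087]
orientation: [0.174, 1.557, -0.176]
contact_force: [0.1, -1.2, -1.8]
grip_width: 0.0069
```

{"fn": "servo_tool", "kwargs": {
  "motion": [
    [0.0005,0,0,0,1],
    [0.001,0,0,0,1],
    [0.0015,0,0,0,1],
    [0.002,0,0,0,1]
  ]
}}

```text
clock: 8.85
tcp_pos: [0.5106, 0.2534, 0.3067]
orientation: [0.174, 1.557, -0.176]
contact_force: [1.1, -0.3, -1.3]
grip_width: 0.0064
```

```bash
python3 -c "
from h import *
rel([.5108,.2534,.3054],-12.84)"
```

```text
t 8.85 tcp [0.5106 0.2534 0.3067] head -12.78 tiltaxis [ 0.0066 -0.0025 -1.    ] shift mm [1.32 0.03 0.14] turn 0.06 F [ 1.1 -0.3 -1.3] M [ 0.02 -0.01 -0.02] w 0.0064 q [-0.9   0.44  0.43  1.92 -0.24  0.82 -0.57]
```

Free so far, as predicted. I'll keep feeling downward.

{"fn": "servo_tool", "kwargs": {
  "motion": [
    [0.0005,0,0,0,1],
    [0.001,0,0,0,1]
  ]
}}

```text
clock: 9.05
tcp_pos: [0.5106, 0.2534, 0.3057]
orientation: [0.173, 1.557, -0.176]
contact_force: [-0.0, 0.3, -2.2]
grip_width: 0.0066
```

{"fn": "servo_tool", "kwargs": {
  "motion": [
    [0.0005,0,0,0,1],
    [0.001,0,0,0,1]
  ]
}}

```text
clock: 9.25
tcp_pos: [0.5107, 0.2535, 0.3047]
orientation: [0.174, 1.557, -0.176]
contact_force: [0.8, 0.3, 0.4]
grip_width: 0.0063
```

{"fn": "servo_tool", "kwargs": {
  "motion": [
    [0.0005,0,0,0,1]
  ]
}}

```text
clock: 9.35
tcp_pos: [0.5108, 0.2536, 0.3044]
orientation: [0.174, 1.556, -0.176]
contact_force: [0.1, 1.2, 0.8]
grip_width: 0.0064
```

{"fn": "servo_tool", "kwargs": {
  "motion": [
    [0.0004,0,0,0,1]
  ]
}}

```text
clock: 9.45
tcp_pos: [0.5108, 0.2537, 0.304]
orientation: [0.174, 1.556, -0.176]
contact_force: [0.1, 0.5, -0.6]
grip_width: 0.0065
```

{"fn": "servo_tool", "kwargs": {
  "motion": [
    [0.0005,0,0,0,1],
    [0.001,0,0,0,1]
  ]
}}

```text
clock: 9.65
tcp_pos: [0.5111, 0.2537, 0.3037]
orientation: [0.174, 1.556, -0.175]
contact_force: [-3.1, -1.4, 8.6]
grip_width: 0.0066
```

{"fn": "servo_tool", "kwargs": {
  "motion": [
    [0.0005,0,0,0,1],
    [0.001,0,0,0,1]
  ]
}}

```text
clock: 9.85
tcp_pos: [0.5112, 0.2537, 0.3036]
orientation: [0.175, 1.556, -0.175]
contact_force: [-3.7, -1.7, 11.7]
grip_width: 0.0069
```

```bash
python3 -c "
from h import *
rel([.5108,.2534,.2934],-12.84)"
```

```text
t 9.85 tcp [0.5112 0.2537 0.3036] head -12.76 tiltaxis [ 7.4e-03 -7.0e-04 -1.0e+00] shift mm [10.17 -0.37 -0.36] turn 0.08 F [-3.7 -1.7 11.7] M [-0.38  0.97  0.07] w 0.0069 q [-0.9   0.45  0.42  1.93 -0.24  0.81 -0.57]
```

Contact at 12 N with the tips about at the top face. The tool lean puts the teeth some 1–2 mm too far to +x, and the force (-x) agrees. I'll lift, shift and feel again.

{"fn": "servo_tool", "kwargs": {
  "motion": [
    [-0.001,0,0,0,1],
    [-0.002,0,-0.0005,0,1],
    [-0.002,0,-0.001,0,1],
    [-0.002,0,-0.0015,0,1],
    [-0.0015,0,-0.0015,0,1]
  ]
}}

```text
clock: 10.35
tcp_pos: [0.5096, 0.2541, 0.3049]
orientation: [0.175, 1.556, -0.175]
contact_force: [-0.7, -0.1, -0.2]
grip_width: 0.0066
```

{"fn": "servo_tool", "kwargs": {
  "motion": [
    [0.0005,0,0,0,1],
    [0.001,0,0,0,1]
  ]
}}

```text
clock: 10.55
tcp_pos: [0.5095, 0.2541, 0.3038]
orientation: [0.174, 1.557, -0.175]
contact_force: [-0.2, -0.0, -1.2]
grip_width: 0.0064
```

{"fn": "servo_tool", "kwargs": {
  "motion": [
    [0.0005,0,0,0,1],
    [0.001,0,0,0,1]
  ]
}}

```text
clock: 10.75
tcp_pos: [0.5096, 0.254, 0.3026]
orientation: [0.174, 1.557, -0.175]
contact_force: [0.5, -1.2, -0.1]
grip_width: 0.0066
```

```bash
python3 -c "
from h import *
rel([.5108,.2534,.2934],-12.84)"
```

```text
t 10.75 tcp [0.5096 0.254  0.3026] head -12.76 tiltaxis [ 0.0069 -0.0011 -1.    ] shift mm [ 9.25 -0.34  1.28] turn 0.08 F [ 0.5 -1.2 -0.1] M [ 0.02 -0.03 -0.03] w 0.0066 q [-0.9   0.45  0.42  1.93 -0.24  0.81 -0.57]
```

Past the former contact height with no force, so the teeth are entering. I'll continue.

{"fn": "servo_tool", "kwargs": {
  "motion": [
    [0.0005,0,0,0,1],
    [0.001,0,0,0,1],
    [0.0015,0,0,0,1]
  ]
}}

```text
clock: 11.05
tcp_pos: [0.5095, 0.2541, 0.3011]
orientation: [0.174, 1.557, -0.175]
contact_force: [-0.3, 0.1, -0.9]
grip_width: 0.0065
```

{"fn": "servo_tool", "kwargs": {
  "motion": [
    [0.0005,0,0,0,1],
    [0.001,0,0,0,1]
  ]
}}

```text
clock: 11.25
tcp_pos: [0.5094, 0.2541, 0.3]
orientation: [0.174, 1.557, -0.175]
contact_force: [0.8, -0.3, -1.4]
grip_width: 0.0064
```

{"fn": "servo_tool", "kwargs": {
  "motion": [
    [0.0005,0,0,0,1],
    [0.001,0,0,0,1]
  ]
}}

```text
clock: 11.45
tcp_pos: [0.5094, 0.2541, 0.2989]
orientation: [0.174, 1.557, -0.175]
contact_force: [-0.2, -0.8, -1.2]
grip_width: 0.0065
```

```bash
python3 -c "
from h import *
rel([.5108,.2534,.2934],-12.84)"
```

```text
t 11.45 tcp [0.5094 0.2541 0.2989] head -12.74 tiltaxis [ 0.0064 -0.0012 -1.    ] shift mm [ 5.54 -0.4   1.51] turn 0.1 F [-0.2 -0.8 -1.2] M [0.05 0.1  0.06] w 0.0065 q [-0.9   0.45  0.42  1.93 -0.25  0.8  -0.57]
```

{"fn": "servo_tool", "kwargs": {
  "motion": [
    [0.0006,0,0,0,1],
    [0.0012,0,0,0,1]
  ]
}}

```text
clock: 11.65
tcp_pos: [0.5095, 0.2542, 0.2981]
orientation: [0.174, 1.557, -0.174]
contact_force: [-2.2, -0.3, 5.0]
grip_width: 0.0069
```

{"fn": "servo_tool", "kwargs": {
  "motion": [
    [0.0006,0,0,0,1],
    [0.0012,0,0,0,1]
  ]
}}

```text
clock: 11.85
tcp_pos: [0.5096, 0.2542, 0.2973]
orientation: [0.175, 1.557, -0.174]
contact_force: [-1.6, -0.3, 5.0]
grip_width: 0.0065
```

{"fn": "servo_tool", "kwargs": {
  "motion": [
    [0.0006,0,0,0,1],
    [0.0012,0,0,0,1]
  ]
}}

```text
clock: 12.05
tcp_pos: [0.5097, 0.2543, 0.2965]
orientation: [0.175, 1.557, -0.174]
contact_force: [-2.5, -0.5, 8.2]
grip_width: 0.0066
```

```bash
python3 -c "
from h import *
rel([.5108,.2534,.2934],-12.84)"
```

```text
t 12.05 tcp [0.5097 0.2543 0.2965] head -12.75 tiltaxis [ 7.e-03  1.e-04 -1.e+00] shift mm [ 3.11 -0.63  1.25] turn 0.09 F [-2.5 -0.5  8.2] M [-0.24  0.65  0.12] w 0.0066 q [-0.9   0.46  0.42  1.93 -0.25  0.8  -0.56]
```

{"fn": "servo_tool", "kwargs": {
  "motion": [
    [0.0006,0,0,0,1],
    [0.0012,0,0,0,1]
  ]
}}

```text
clock: 12.25
tcp_pos: [0.5098, 0.2543, 0.2958]
orientation: [0.176, 1.557, -0.173]
contact_force: [-2.1, 0.8, 3.9]
grip_width: 0.0067
```

{"fn": "servo_tool", "kwargs": {
  "motion": [
    [0.0006,0,0,0,1],
    [0.0012,0,0,0,1]
  ]
}}

```text
clock: 12.45
tcp_pos: [0.5098, 0.2544, 0.2948]
orientation: [0.176, 1.557, -0.173]
contact_force: [-1.7, 0.4, 7.0]
grip_width: 0.0066
```

{"fn": "servo_tool", "kwargs": {
  "motion": [
    [0.0005,0,0,0,1],
    [0.001,0,0,0,1]
  ]
}}

```text
clock: 12.65
tcp_pos: [0.5098, 0.2545, 0.2938]
orientation: [0.176, 1.557, -0.173]
contact_force: [-2.2, -0.3, 4.6]
grip_width: 0.0061
```

{"fn": "servo_tool", "kwargs": {
  "motion": [
    [0.0005,0,0,0,1],
    [0.001,0,0,0,1]
  ]
}}

```text
clock: 12.85
tcp_pos: [0.5099, 0.2545, 0.2935]
orientation: [0.177, 1.557, -0.173]
contact_force: [-6.7, -2.5, 15.7]
grip_width: 0.0065
```

{"fn": "servo_tool", "kwargs": {
  "motion": [
    [0.0006,0,0,0,1]
  ]
}}

```text
clock: 12.95
tcp_pos: [0.51, 0.2545, 0.2936]
orientation: [0.177, 1.557, -0.172]
contact_force: [-3.9, 0.2, 11.4]
grip_width: 0.0063
```

{"fn": "servo_tool", "kwargs": {
  "motion": [
    [0.0006,0,0,0,1]
  ]
}}

```text
clock: 13.05
tcp_pos: [0.51, 0.2544, 0.2936]
orientation: [0.177, 1.557, -0.172]
contact_force: [-4.7, -0.8, 11.8]
grip_width: 0.0065
```

```bash
python3 -c "
from h import *
rel([.5108,.2534,.2934],-12.84)"
```

```text
t 13.05 tcp [0.51   0.2544 0.2936] head -12.76 tiltaxis [ 0.0066  0.0023 -1.    ] shift mm [ 0.17 -0.82  1.  ] turn 0.08 F [-4.7 -0.8 11.8] M [-0.32  1.    0.03] w 0.0065 q [-0.89  0.46  0.42  1.93 -0.25  0.79 -0.56]
```

{"fn": "servo_tool", "kwargs": {
  "motion": [
    [0.0005,0,0,0,1],
    [0.001,0,0,0,1],
    [0.0014,0,0,0,1]
  ]
}}

```text
clock: 13.35
tcp_pos: [0.5101, 0.2543, 0.2935]
orientation: [0.178, 1.558, -0.172]
contact_force: [-8.1, -2.5, 21.4]
grip_width: 0.0063
```

```bash
python3 - <<'E'
from h import *
rel([.5108,.2534,.2934],-12.84)
snap('side','s5.png',(170,110,235,165),12)
E
```

```text
t 13.35 tcp [0.5101 0.2543 0.2935] head -12.77 tiltaxis [ 0.0061  0.003  -1.    ] shift mm [ 0.1  -0.75  0.85] turn 0.07 F [-8.1 -2.5 21.4] M [-0.68  1.85  0.06] w 0.0063 q [-0.89  0.46  0.42  1.93 -0.26  0.79 -0.56]
```

View pics/s5.png

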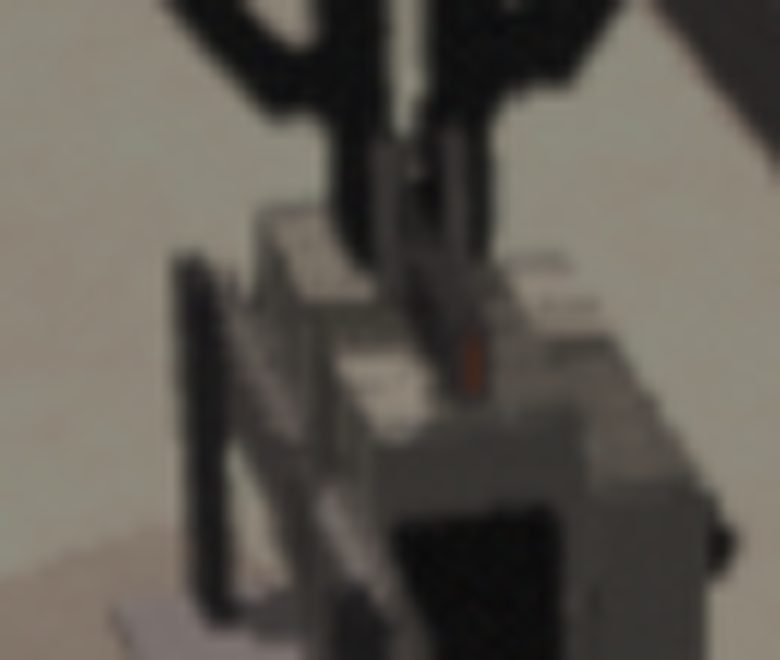

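The picture shows the bar's end (475,395) down on the breaker tops, with the copper end strip right above the surface. The hard stop at 0.2935 matches the predicted 0.2934. I'll relax, then open.

{"fn": "servo_tool", "kwargs": {
  "motion": [
    [0,0,0,0,1],
    [0,0,0,0,0.8],
    [0,0,0,0,0.6],
    [0,0,0,0,0.4],
    [0,0,0,0,0.2],
    [-0.005,0,0,0,0.1],
    [-0.015,0,0,0,0.1],
    [-0.03,0,0,0,0.1]
  ]
}}

```text
clock: 14.2
tcp_pos: [0.5098, 0.2541, 0.324]
orientation: [0.177, 1.559, -0.173]
contact_force: [0.3, 0.8, -1.0]
grip_width: 0.0384
```

```bash
python3 - <<'E'
from h import *
rel([.5101,.2543,.33],-12.84)
s=np.array([.222,.975])
rel([.5101+.222*.032,.2543+.975*.032,.33],-12.84)
E
```

```text
t 14.2 tcp [0.5098 0.2541 0.324 ] head -12.78 tiltaxis [ 0.0053  0.0023 -1.    ] shift mm [-5.95  0.29  0.27] turn 0.06 F [ 0.3  0.8 -1. ] M [-0.01  0.02 -0.02] w 0.0384 q [-0.91  0.42  0.43  1.91 -0.23  0.85 -0.58]
t 14.2 tcp [0.5098 0.2541 0.324 ] head -12.78 tiltaxis [ 0.0053  0.0023 -1.    ] shift mm [-5.84 32.29  0.3 ] turn 0.06 F [ 0.3  0.8 -1. ] M [-0.01  0.02 -0.02] w 0.0384 q [-0.91  0.42  0.43  1.91 -0.23  0.85 -0.58]
```

{"fn": "servo_tool", "kwargs": {
  "motion": [
    [-0.01,0.01,0,0,0.1],
    [-0.015,0.02,0,0,0.5],
    [-0.015,0.032,0,0,1],
    [-0.015,0.032,0,0,1],
    [-0.015,0.032,0,0,1],
    [-0.015,0.032,0,0,1],
    [-0.01,0.032,0.0,0,1],
    [0,0.032,0.0,0,1]
  ],
  "force": 40
}}

```text
clock: 15.0
tcp_pos: [0.5171, 0.2849, 0.324]
orientation: [0.178, 1.558, -0.173]
contact_force: [-0.4, 0.8, -0.4]
grip_width: -0.0002
```

```bash
python3 - <<'E'
from h import *
rel([.5101+.222*.032,.2543+.975*.032,.308],-12.84)
snap('side','s6.png',(170,110,235,165),12)
E
```

```text
t 15.0 tcp [0.5171 0.2849 0.324 ] head -12.81 tiltaxis [ 0.0062  0.0028 -1.    ] shift mm [16.04  0.49 -0.14] turn 0.03 F [-0.4  0.8 -0.4] M [0.01 0.   0.01] w -0.0002 q [-0.94  0.45  0.43  1.86 -0.24  0.87 -0.62]
```

View pics/s6.png

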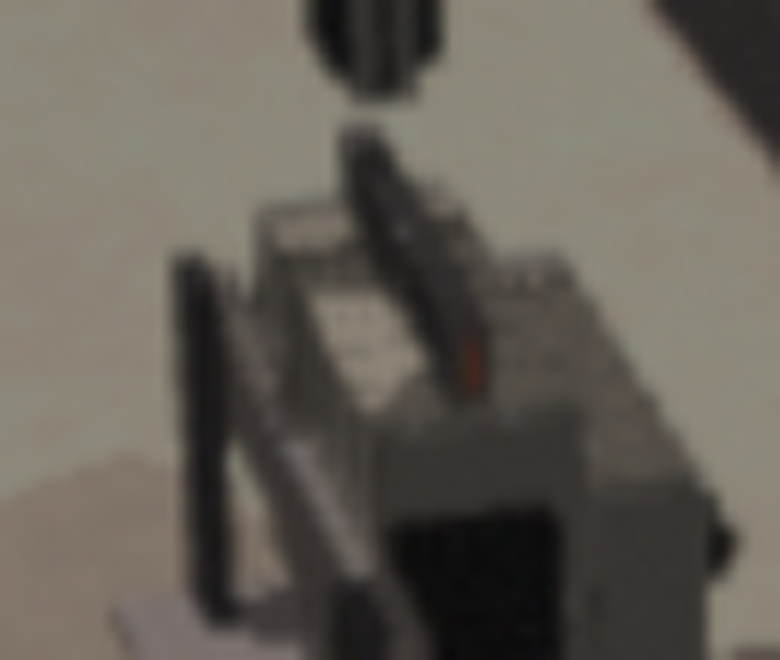

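The comb stands in the breakers, released, from (360,130) to (475,395). I'll press each end lightly with the shut fingertips to make sure it is flat.

{"fn": "servo_tool", "kwargs": {
  "motion": [
    [0.003,0,0,0,1],
    [0.006,0,0,0,1],
    [0.009,0,0,0,1],
    [0.011,0,0,0,1],
    [0.012,0,0,0,1],
    [0.0127,0,0,0,1],
    [0.0133,0,0,0,1]
  ]
}}

```text
clock: 15.75
tcp_pos: [0.5165, 0.2848, 0.3088]
orientation: [0.176, 1.56, -0.174]
contact_force: [-0.6, 0.5, 3.4]
grip_width: 0.0001
```

{"fn": "servo_tool", "kwargs": {
  "motion": [
    [0.0006,0,0,0,1],
    [0.0012,0,0,0,1]
  ]
}}

```text
clock: 15.95
tcp_pos: [0.5169, 0.2848, 0.3085]
orientation: [0.177, 1.559, -0.174]
contact_force: [-3.0, -2.4, 11.3]
grip_width: 0.0001
```

{"fn": "servo_tool", "kwargs": {
  "motion": [
    [0.0006,0,0,0,1],
    [0.0012,0,0,0,1]
  ]
}}

```text
clock: 16.15
tcp_pos: [0.5171, 0.2846, 0.3085]
orientation: [0.178, 1.559, -0.173]
contact_force: [-5.2, -2.0, 15.5]
grip_width: -0.0002
```

{"fn": "servo_tool", "kwargs": {
  "motion": [
    [0.0005,0,0,0,1],
    [0.001,0,0,0,1]
  ]
}}

```text
clock: 16.35
tcp_pos: [0.5172, 0.2845, 0.3085]
orientation: [0.179, 1.559, -0.173]
contact_force: [-4.7, -2.4, 13.4]
grip_width: 0.0001
```

{"fn": "servo_tool", "kwargs": {
  "motion": [
    [-0.005,0,0,0,1],
    [-0.012,0,0,0,1],
    [-0.012,-0.02,0,0,1],
    [-0.012,-0.04,0,0,1],
    [-0.012,-0.062,0,0,1],
    [-0.012,-0.062,0,0,1],
    [-0.009,-0.062,0,0,1],
    [-0.006,-0.062,0,0,1]
  ]
}}

```text
clock: 17.15
tcp_pos: [0.5035, 0.2251, 0.3142]
orientation: [0.178, 1.559, -0.171]
contact_force: [0.3, -0.5, 0.3]
grip_width: 0.0001
```

```bash
python3 - <<'E'
from h import *
rel([.5101-.222*.03,.2543-.975*.03,.309],-12.84)
E
```

```text
t 17.15 tcp [0.5035 0.2251 0.3142] head -12.76 tiltaxis [ 0.0052  0.0039 -1.    ] shift mm [ 5.25 -0.13 -0.06] turn 0.08 F [ 0.3 -0.5  0.3] M [ 0.05  0.03 -0.04] w 0.0001 q [-0.88  0.41  0.43  1.96 -0.23  0.81 -0.54]
```

{"fn": "servo_tool", "kwargs": {
  "motion": [
    [0.001,0,0,0,1],
    [0.002,0,0,0,1],
    [0.003,0,0,0,1],
    [0.004,0,0,0,1],
    [0.0046,0,0,0,1],
    [0.0052,0,0,0,1]
  ]
}}

```text
clock: 17.75
tcp_pos: [0.5036, 0.2251, 0.309]
orientation: [0.178, 1.559, -0.171]
contact_force: [0.3, 0.5, -0.7]
grip_width: -0.0001
```

{"fn": "servo_tool", "kwargs": {
  "motion": [
    [0.0006,0,0,0,1],
    [0.0012,0,0,0,1]
  ]
}}

```text
clock: 17.95
tcp_pos: [0.5038, 0.225, 0.3085]
orientation: [0.179, 1.559, -0.171]
contact_force: [-2.6, -1.4, 10.7]
grip_width: -0.0002
```

{"fn": "servo_tool", "kwargs": {
  "motion": [
    [0.0006,0,0,0,1],
    [0.0012,0,0,0,1]
  ]
}}

```text
clock: 18.15
tcp_pos: [0.504, 0.2249, 0.3085]
orientation: [0.18, 1.559, -0.171]
contact_force: [-4.8, -2.4, 16.6]
grip_width: -0.0003
```

Both ends stop hard at the same height (0.3085), so the bar is flat. Retracting.

{"fn": "servo_tool", "kwargs": {
  "motion": [
    [-0.01,0,0,0,1],
    [-0.03,0,0,0,1],
    [-0.06,0,0,0,1],
    [-0.09,0,0,0,1],
    [-0.09,-0.04,0,0,1],
    [-0.09,-0.08,0,0,1],
    [-0.09,-0.12,0,0,1],
    [-0.09,-0.14,0,0,1]
  ]
}}

```text
clock: 18.95
tcp_pos: [0.4717, 0.0844, 0.398]
orientation: [0.183, 1.559, -0.174]
contact_force: [-0.4, 0.5, -0.3]
grip_width: -0.0
```

{"fn": "servo_tool", "kwargs": {
  "motion": [
    [0,-0.04,0,0,1],
    [0,-0.08,0,0,1],
    [0,-0.1,0,0,1],
    [0,-0.1,0,0,1]
  ]
}}

```text
clock: 19.35
tcp_pos: [0.4487, -0.0157, 0.3978]
orientation: [0.187, 1.558, -0.177]
contact_force: [0.8, 0.4, 0.0]
grip_width: -0.0001
```

```bash
python3 - <<'E'
from h import *
rel([.51,.25,.4])
snap('top','t7.png',(90,155,170,215),8)
E
```

```text
t 19.35 tcp [ 0.4487 -0.0157  0.3978] head -13.3 tiltaxis [ 0.006   0.0053 -1.    ] shift mm [ -0.44 272.66  -1.41] turn 0 F [0.8 0.4 0. ] M [ 0.05  0.   -0.02] w -0.0001 q [-0.67  0.1   0.62  2.11 -0.08  0.94 -0.24]
```

View pics/t7.png

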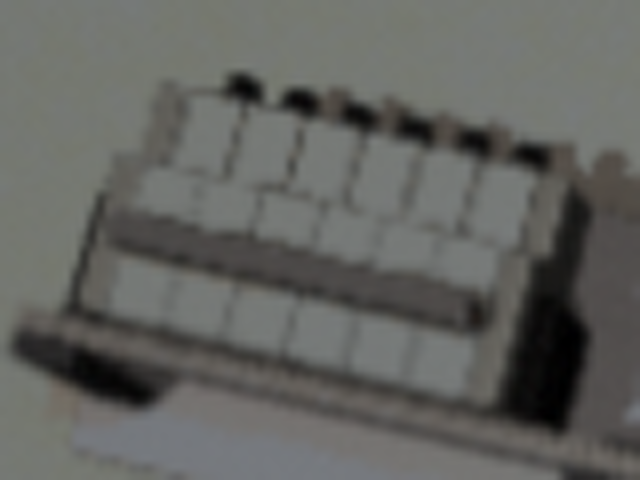

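The bar lies from (110,230) to (485,310), parallel to the row and covering all six breakers. It is seated and the arm is clear, so I'm handing in.

```bash
python3 -c "
from bench import *
hand_in()"
```

```text
the job is handed in; nothing more can be done
```

I took the grey comb out of the block and fitted it to the six breakers on the white rail stand. It is pressed home and released, the arm is clear, and the job was handed in at about 19 s.

- **Entry:** The first touch-down met an edge at about 12 N. I lifted, shifted 1.5 mm towards -x, and the teeth then went in, with about 4–8 N against the contact leaves.
- **Forces:** The bar met its hard stop at the height I had predicted, and I pressed to 21 N there. That was the highest vertical reading; readings come only at the end of each move.
- **Flatness:** With the fingers shut I pressed each end with about 16 N. Both ends stopped at the same tool height (0.3085 m).
- **Last picture:** The bar lies parallel to the row across all six breakers.
- **One disagreement:** The first edge contact came 1.7 mm lower than I had computed for the breakers' top. I did not find out why; the final seating height did match.
- **Other things on the bench:** The blue comb was in place in the picture taken after the lift. I did not check the other items in a final picture.

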